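# Hang three strainers nested on one hook

### The job

Put the three washed strainers from the drip tray away on the single hook of the wooden stand: hang each by its wire loop handle, the largest first, next to the stand's board, then the middle one in front with its cup nested inside the large cup, then the smallest with its cup nested inside the middle one. Leave them hanging freely with their cups open upwards, never let a strainer fall over, and do not disturb the mug, the glass or the salt shaker.

Things in the scene. Friction and masses are not known exactly. Their poses are not given: they have to be found in the camera images.
- large_strainer_grip (a point): Largest of three steel strainers, 155 mm tall, 180 g, standing upright in the drip tray. Point: centre of the black grip block (30 mm wide in y, 10 in x, 36 tall) on top of its upright wire loop handle; grasp it here. Axes: z up, x from cup to handle. From here the loop's inner top is 22 mm below, the foot 137 mm below, the cup's axis 52 mm towards -x
- large_strainer_loop (a point): Inner top of this loop (6 mm wire, 20 mm clear width, open down to the cup's rim): the point that rests on the hook when it hangs, 115 mm above the foot. Same axes as the grip. The cup lies forward of the grip, so a strainer held by it tends to tip: grip firmly
- large_strainer_cup (a point): Middle of the large strainer's perforated cup, on its axis, 19 mm above the flat foot: 104 mm across at the rim, 8 mm less at the foot, 38 mm deep, open at the top, wall 2 mm. Same axes as the grip
- medium_strainer_grip (a point): Middle-sized of three steel strainers, 145 mm tall, 140 g, standing upright in the drip tray. Point: centre of the black grip block (30 mm wide in y, 10 in x, 36 tall) on top of its upright wire loop handle; grasp it here. Axes: z up, x from cup to handle. From here the loop's inner top is 22 mm below, the foot 127 mm below, the cup's axis 26 mm towards -x
- medium_strainer_loop (a point): Inner top of this loop (6 mm wire, 20 mm clear width, open down to the cup's rim): the point that rests on the hook when it hangs, 105 mm above the foot. Same axes as the grip. The cup lies forward of the grip, so a strainer held by it tends to tip: grip firmly
- medium_strainer_cup (a point): Middle of the medium strainer's perforated cup, on its axis, 19 mm above the flat foot: 76 mm across at the rim, 8 mm less at the foot, 38 mm deep, open at the top, wall 2 mm. Same axes as the grip
- small_strainer_grip (a point): Smallest of three steel strainers, 135 mm tall, 100 g, standing upright in the drip tray. Point: centre of the black grip block (30 mm wide in y, 10 in x, 36 tall) on top of its upright wire loop handle; grasp it here. Axes: z up, x from cup to handle. From here the loop's inner top is 22 mm below, the foot 117 mm below, the cup's axis 9 mm towards -x
- small_strainer_loop (a point): Inner top of this loop (6 mm wire, 20 mm clear width, open down to the cup's rim): the point that rests on the hook when it hangs, 95 mm above the foot. Same axes as the grip. The cup lies forward of the grip, so a strainer held by it tends to tip: grip firmly
- small_strainer_cup (a point): Middle of the small strainer's perforated cup, on its axis, 19 mm above the flat foot: 46 mm across at the rim, 8 mm less at the foot, 38 mm deep, open at the top, wall 2 mm. Same axes as the grip
- hook (a point): Top of the stand's steel hook where the first (large) loop hangs, 145 mm above the worktop. Axes: z up; the hook points to -x. Rod 8 mm thick; runs 64 mm forward from here, rising 3 mm, then turns up to a ball tip 77 mm forward and 17 mm higher. Loops go over the tip, strainer x along hook x, cups forward; hung 18 mm apart (0, 18, 36 mm forward) they nest with about 10 mm to spare
- stand: Fixed wooden stand; origin on the worktop right under the hook point, same axes. Upright board 104 mm wide, its face 7 mm behind the hook point, top edge 108 mm up; foot board 12 mm thick. Large strainer's back leans on the board; hung feet are 30, 40 and 50 mm above the worktop
- mug: Bystander: cream mug upside down, 71x106x85 mm; origin at its underside; leave it alone. (The strainers stand on the 4 mm floor of a black drip tray with a 22 mm rim; two fixed white plates stand on edge at its far right, 123 mm high, about x 0.62 to 0.68, y -0.23 to -0.13)
- glass: Bystander: upturned clear tumbler 69 mm across, 104 mm tall; origin at its underside; leave it alone. (Fixed wall cabinets hang 0.8 m above the worktop over its far half: keep a raised forearm out of them)
- salt: Bystander: salt shaker 44 mm across, 90 mm tall; origin at its underside; leave it alone
There are look-alikes about, which are no part of the job. Several things have the shape of the stand; the one meant has the colours described above.

How it is judged (in metres and radians):
On the way, in this order (a step that is already met when the one before it is completed fails the run):
1. the largest strainer hangs on the hook by its loop (x of large_strainer_loop in the frame of hook between -0.068 and 0.012 m and y of large_strainer_loop in the frame of hook between -0.012 and 0.012 m and z of large_strainer_loop in the frame of hook between -0.006 and 0.012 m and angle between large_strainer_cup's own z axis and vertical below 0.5 rad), for 0.2 s.
2. the middle strainer hangs in front of it, its cup nested in the large cup (all of step 1 and x of medium_strainer_loop in the frame of hook between -0.068 and 0.012 m and y of medium_strainer_loop in the frame of hook between -0.012 and 0.012 m and z of medium_strainer_loop in the frame of hook between -0.006 and 0.012 m and angle between medium_strainer_cup's own z axis and vertical below 0.5 rad and z of medium_strainer_cup in the frame of large_strainer_cup between -0.005 and 0.025 m and horizontal distance between medium_strainer_cup and large_strainer_cup below 0.026 m and x of medium_strainer_loop in the frame of large_strainer_loop below -0.004 m), for 0.2 s.
3. the smallest strainer hangs in front, its cup nested in the middle cup (all of step 2 and x of small_strainer_loop in the frame of hook between -0.068 and 0.012 m and y of small_strainer_loop in the frame of hook between -0.012 and 0.012 m and z of small_strainer_loop in the frame of hook between -0.006 and 0.012 m and angle between small_strainer_cup's own z axis and vertical below 0.5 rad and z of small_strainer_cup in the frame of medium_strainer_cup between -0.005 and 0.025 m and horizontal distance between small_strainer_cup and medium_strainer_cup below 0.026 m and x of small_strainer_loop in the frame of medium_strainer_loop below -0.004 m), for 0.2 s.
At the end, for the whole second after the job is handed in: All three hang freely on the hook by their loops (each loop top within 12 mm of the rod), in the order large, middle, small from the board outwards; each smaller cup is inside the next larger one (middles within 26 mm sideways and 25 mm in height); each leans less than 0.5 rad (all of step 3); the robot touches nothing.
It fails at once if a strainer falls over (leans more than 1 rad) (angle between any of large_strainer_cup, medium_strainer_cup, small_strainer_cup's own z axis and vertical above 1 rad).
It fails at once if the mug, the glass or the salt shaker is moved by more than 30 mm (distance of any of mug, glass, salt from where it was at the start of the episode above 0.03 m).
It also fails if it takes over 72 s, if anything falls off the work surface, if the arm or the gripper's body presses on something with over 40 N, if the wrist force passes 120 N, or if a joint passes its speed limit or range.

### The arm

A 6-joint arm with a two-finger parallel gripper is mounted at the origin on a cart in front of the work surface, level with it; the furniture and walls round the work are solid. World frame = base frame: x ahead of the robot, y to its left, z up, the work surface at z = 0. Lengths are in mm, angles in rad, forces in N, time in s.
With the tool pointing down it reaches from about 300 to 775 mm from the base axis. Payload 14.6 kg.
Tool frame: the origin (TCP) lies on the centre line of the jaws, within the pads' length; the fingertips stand 19 mm ahead of it and the grasp point (between the pads) is the TCP (bot.tip_reach is the distance from the TCP to the fingertips, in mm); z points along the fingers, y is the line along which they close (so a half turn about z gives the same grasp; the last joint's range is limited). The gripper opens to 85 mm and grips with 20 to 120 N. Pads are 22 mm wide; open, the fingers measure 114 mm over their backs; the gripper's body (76 mm by 85 mm) begins 54 mm behind the grasp point. The pads swing forward as they close: fully open they stand 13 mm farther back than shut.
Start: joints at [-1.292, 0.3, 1.521, -0, 1.321, -0.067], TCP at [186.415, -517.435, 250.281] pointing down, gripper open.
Joint ranges: [-3.03, 3.03], [-0.79, 2.21], [0.23, 2.52], [-1.04, 4.18], [0, 3.07], [-2.55, 2.55]. Speed limits (rad/s): [2.22, 2.22, 2.57, 3.14, 3.14, 3.14].

### API

Orientations are given as a unit quaternion [w, x, y, z].
In Python, from rig import bot gives the robot as it stands. Calls block until the motion is done:
- bot.move_to(position, orientation): joint-space move of the TCP to a pose.
- bot.servo_line(position, attitude=None, speed=150, until_force=None): straight line of the TCP; attitude=None keeps the orientation; speed is the mean speed in mm/s. With until_force (N) it stops when the force on the tool has changed by that much, and returns True; else False.
- bot.move_joints(angles): joint-space move.
- bot.move_gripper(opening, grip_force=None): finger opening in mm; grip_force is the grip in N (None keeps the last); returns when the fingers have stopped.
- bot.dwell(seconds).
- bot.ik(position, orientation): joint angles nearest the present ones, or None.
- bot.read_state(): the state.
- bot.read_camera(name): name is "scene" or "side" or "wrist"; returns a dict with "image" (384x512x3 uint8, blue, green, red), "depth" (384x512 float32, mm along the optical axis (not along the pixel's ray), 0 where there is no reading), "fovy" (degrees; the focal length in pixels is half the picture's height over the tangent of half this angle, whatever the lens; pixels are square), "cx", "cy" (the principal point, pixels), "eye" and "attitude" of the camera in the world; the wrist camera has in their place "mount" (4x4, takes a point from camera to tool coordinates, whose origin is the TCP and whose axes are the flange's). Camera axes: x right, y down, z forward; pixel columns grow to the right and rows downward; lengths in mm; the calibration is good to about 2 mm. A picture is of the moment at which its call begins: read the wrist's pose just before it.
A pose or a line that the arm cannot do raises bot.MotionError and nothing moves.
- bot.finish_job(): hands the job in; it is judged then, once.
The state is a dict: "clock": time; "joint_positions": joint angles; "qvel": joint speeds; "effort": joint torques, N m; "ee_pos": TCP position; "tool_rot": TCP orientation; "ft_force": force on the tool from outside, world axes, zero at the start; "moment": the same for the moment, N m; "grip_width": finger opening in mm; "grip_force": force on a finger pad.
Only numpy, scipy, OpenCV 4.12 (cv2) and the standard library are available. Lean on these libraries where they do the work, as an engineer would, in place of code of your own. Each camera call takes 0.05 s, during which the arm holds its last target. There are 200 camera calls.

## Working session

There is one attempt and no reset: what is moved stays moved. The work goes in short steps, each a Python script; the robot and the scene stay as the last script left them, time stands still between calls to the robot, and variables do not carry over. Pictures are saved under pics/ and viewed, at most 13 in all, crops included, and the job is handed in when it is done.

```bash
ls; mkdir -p pics; cat > h.py <<'E'
import numpy as np, cv2
from scipy.spatial.transform import Rotation as R
from rig import bot
def rot(q): return R.from_quat([q[1],q[2],q[3],q[0]]).as_matrix()
def cam(name):
    s=bot.read_state(); c=bot.read_camera(name)
    if 'mount' in c:
        T=np.array(c['mount']); A=rot(s['tool_rot']); c['R']=A@T[:3,:3]; c['t']=A@T[:3,3]+np.array(s['ee_pos'])
    else:
        a=np.array(c['attitude']); c['R']=rot(a) if a.size==4 else a; c['t']=np.array(c['eye'])
    c['f']=c['image'].shape[0]/2/np.tan(np.radians(c['fovy'])/2)
    return c
def cloud(c):
    d=c['depth']; v,u=np.mgrid[:d.shape[0],:d.shape[1]]
    P=np.stack([(u-c['cx'])/c['f']*d,(v-c['cy'])/c['f']*d,d],-1)
    return P@c['R'].T+c['t']
E
python3 - <<'E'
from h import *
import pickle
for n in ['scene','side']:
    c=cam(n); pickle.dump(c,open(n+'.pkl','wb')); print(n,c['t'],c['R'][:,2],c['f'],c['cx'],c['cy'])
    cv2.imwrite(f'pics/{n}.png',cv2.resize(c['image'],(800,600),interpolation=cv2.INTER_CUBIC))
E
```

```text
pics
scene [-333.94307714 1051.71667896 1174.55255177] [ 0.58098156 -0.47687913 -0.65958072] 473.9524891476906 255.66383595409343 196.25099440640798
side [-586.08142047  292.62963981  848.81220516] [ 0.8467207  -0.01585124 -0.53180147] 476.7354430002456 265.4469582798914 204.24549568090714
```

View pics/scene.png

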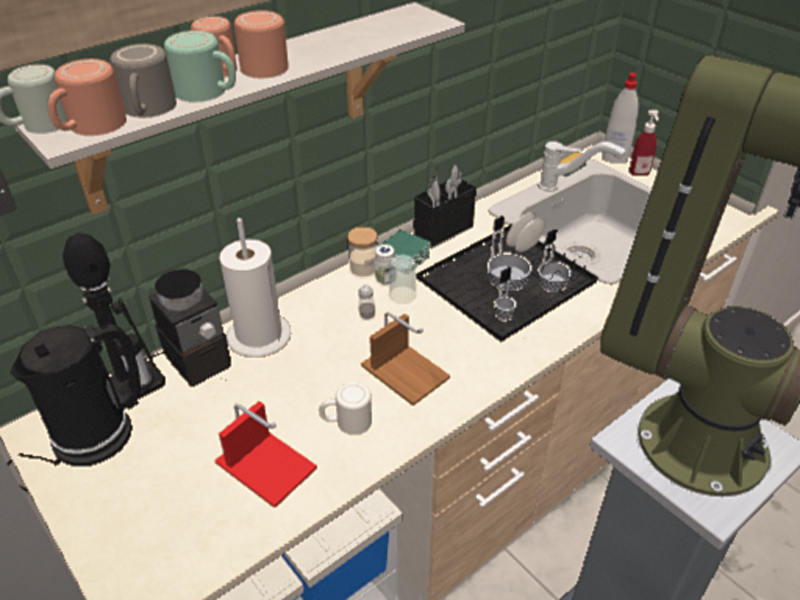

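View pics/side.png

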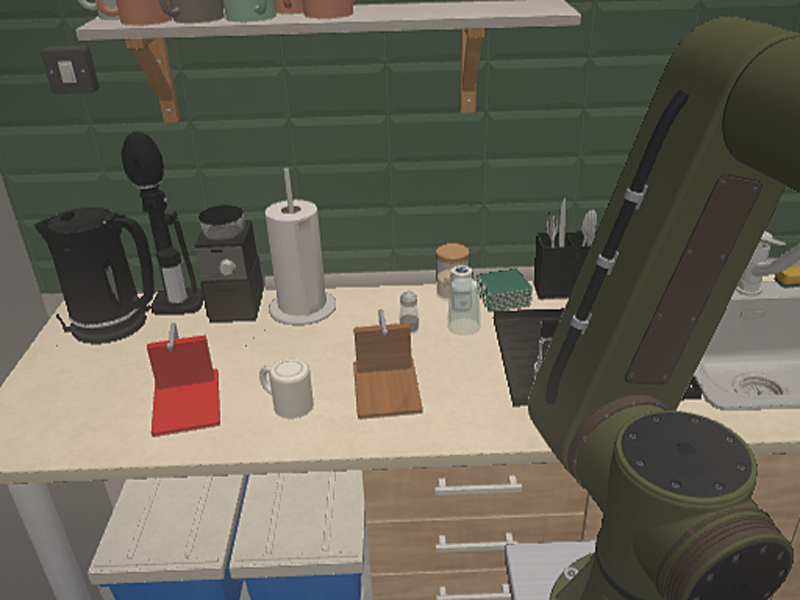

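The scene picture shows two stand-shaped things: a red one at (265,450) and a wooden one at (405,355). The wooden one fits the description. The strainer grips are at (499,225), (550,238) and (504,277), and the plates are at (525,232). I'll confirm in one enlarged crop.

```bash
python3 - <<'E'
from h import *
import pickle
c=pickle.load(open('scene.pkl','rb')); I=c['image']
a=cv2.resize(I[195:265,225:295],None,fx=5.6,fy=5.6,interpolation=cv2.INTER_CUBIC)
b=cv2.resize(I[135:215,300:380],(392,392),interpolation=cv2.INTER_CUBIC)
cv2.imwrite('pics/crop1.png',np.hstack([a,b]))
P=cloud(c)
# tall points above tray
m=(P[...,0]>400)&(P[...,0]<720)&(P[...,1]>-420)&(P[...,1]<-60)&(P[...,2]>60)&(P[...,2]<175)&(I.max(2)<70)
n,l,s,_=cv2.connectedComponentsWithStats(m.astype(np.uint8))
for i in range(1,n):
    if s[i,4]>8:
        Q=P[l==i]; print('dark',s[i],Q.mean(0).round(),Q.min(0).round(),Q.max(0).round())
sub=(slice(195,265),slice(225,295))
Q=P[sub].reshape(-1,3); B=I[sub].reshape(-1,3).astype(int)
w=(B[:,2]-B[:,0]>60)&(Q[:,2]>3)
Q=Q[w]; print('wood',len(Q),np.percentile(Q,[1,50,99],axis=0).round())
f=Q[(Q[:,2]<25)]; print('foot rect',cv2.minAreaRect(f[:,:2].astype(np.float32)),np.median(f[:,2]))
u=Q[(Q[:,2]>30)&(Q[:,2]<100)]; u2=u[:,:2]-u[:,:2].mean(0); print('board',u.mean(0),np.linalg.svd(u2,full_matrices=False)[1:], u.min(0),u.max(0))
hk=P[sub].reshape(-1,3); hm=(hk[:,2]>120)&(hk[:,2]<180); print('hook',hk[hm].round()[::4])
E
```

```text
dark [317 138   6   9  32] [657. -73. 147.] [653. -87. 130.] [663. -61. 162.]
dark [349 147   8  10  48] [ 549. -139.  136.] [ 543. -154.  113.] [ 557. -126.  152.]
wood 1069 [[443. 274.   6.]
 [513. 337.  12.]
 [596. 393. 111.]]
foot rect ((553.1813354492188, 332.760009765625), (221.91392517089844, 122.37210845947266), 4.937274932861328) 11.719208531122149
board [573.41189372 388.34064423  36.59103213] (array([6.93255791, 0.25945944]), array([[ 0.81744306, -0.57600942],
       [ 0.57600942,  0.81744306]])) [569.23882267 386.01659294  30.13856014] [576.69903618 391.15434445  48.80382398]
hook [[585. 338. 138.]
 [584. 340. 135.]
 [566. 337. 146.]
 [565. 342. 144.]
 [583. 340. 126.]
 [557. 336. 143.]
 [580. 339. 124.]
 [544. 334. 146.]
 [541. 332. 143.]
 [534. 334. 144.]
 [527. 335. 146.]
 [524. 334. 143.]
 [515. 337. 147.]
 [510. 337. 145.]
 [500. 329. 148.]
 [502. 335. 146.]
 [490. 329. 151.]
 [498. 334. 144.]
 [482. 332. 155.]
 [486. 333. 148.]]
```

View pics/crop1.png

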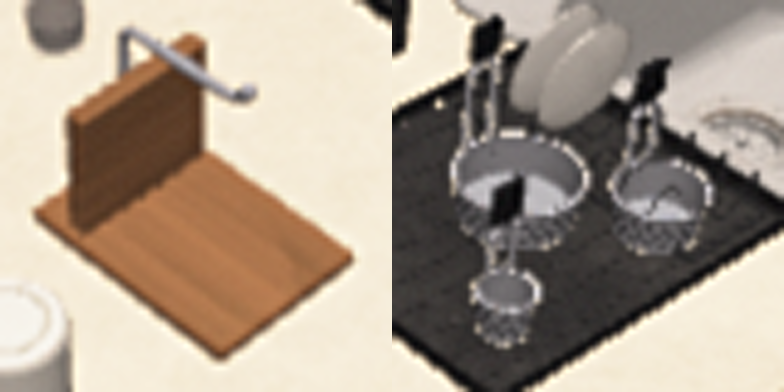

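The wood-coloured stand is confirmed (left crop; the hook tip is at the ball, lower right), and all three strainers are standing. Next I'll take a close look from above the tray.

```bash
cat >> h.py <<'E'
def down(yaw):
    # tool z down, tool x along (cos yaw, sin yaw)
    x=np.array([np.cos(yaw),np.sin(yaw),0]); z=np.array([0,0,-1.]); M=np.stack([x,np.cross(z,x),z],1)
    q=R.from_matrix(M).as_quat(); return [q[3],q[0],q[1],q[2]]
E
python3 - <<'E'
from h import *
import pickle
s=bot.read_state(); print(rot(s['tool_rot']).round(2).tolist())
for y in (0,np.pi):
    for p in ([657,-73,140],[540,-90,430],[585,338,170]): 
        q=bot.ik(p,down(y)); print(y,p,None if q is None else np.round(q,2))
a0=np.arctan2(rot(s['tool_rot'])[1,0],rot(s['tool_rot'])[0,0])
yaw=0 if abs(a0)<1.6 else np.pi
c=cam('side'); P=cloud(c) # unused view kept
bot.move_to([530,-90,430],down(yaw))
c=cam('wrist'); pickle.dump(c,open('w1.pkl','wb')); print(bot.read_state()['clock'],c['t'],c['R'].round(2).tolist())
cv2.imwrite('pics/w1.png',cv2.resize(c['image'],(800,600)))
E
```

```text
[[0.94, 0.34, -0.0], [0.34, -0.94, 0.0], [0.0, -0.0, -1.0]]
0 [657, -73, 140] [-0.17  0.64  1.28 -0.    1.21  1.4 ]
0 [540, -90, 430] [-0.23  0.23  1.2  -0.    1.71  1.34]
0 [585, 338, 170] [ 0.47  0.65  1.2  -0.    1.29  2.04]
3.141592653589793 [657, -73, 140] [-0.17  0.64  1.28 -0.    1.21 -1.74]
3.141592653589793 [540, -90, 430] [-0.23  0.23  1.2  -0.    1.71 -1.8 ]
3.141592653589793 [585, 338, 170] [ 0.47  0.65  1.2  -0.    1.29 -1.1 ]
2.275 [610.08083166 -89.74170962 553.65812501] [[-0.0, -0.95, -0.31], [-1.0, 0.0, 0.0], [-0.0, 0.31, -0.95]]
```

View pics/w1.png

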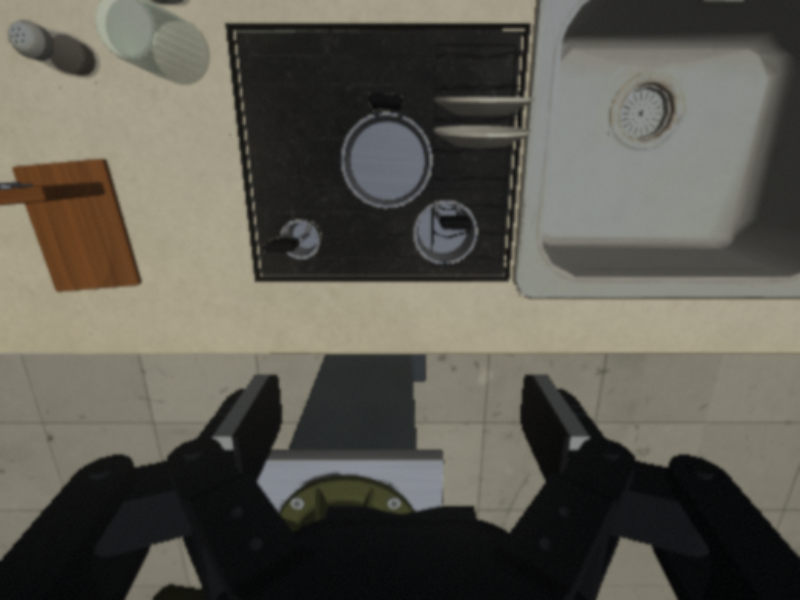

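The wrist view shows the large strainer (cup at (387,160), grip at (387,101)), the medium (cup at (446,235), grip at (453,222)) and the small (cup at (302,240), grip at (283,243)). Part of the stand is at (75,225). I'll fit the grips and cup rims from this depth.

```bash
python3 - <<'E'
from h import *
import pickle
c=pickle.load(open('w1.pkl','rb')); P=cloud(c); I=c['image']
for n,(u,v),zg,(uc,vc),r in [('L',(387,101),141,(387,160),52),('M',(453,222),131,(446,235),38),('S',(283,243),121,(302,240),23)]:
    u,v,uc,vc=[int(k*.64) for k in (u,v,uc,vc)]
    W=P[v-12:v+12,u-18:u+18].reshape(-1,3); D=I[v-12:v+12,u-18:u+18].max(2).ravel()
    g=W[(abs(W[:,2]-zg)<24)&(D<80)]; 
    top=g[g[:,2]>g[:,2].max()-8]
    rect=cv2.minAreaRect(top[:,:2].astype(np.float32))
    k=int(r*.9)
    W=P[max(0,vc-k):vc+k,uc-k:uc+k].reshape(-1,3); rim=W[(W[:,2]>37)&(W[:,2]<47)]
    x=rim[:,:2]; A=np.c_[2*x,np.ones(len(x))]
    # robust circle fit with known radius
    from scipy.optimize import least_squares
    s=least_squares(lambda p:np.hypot(*(x-p).T)-r,x.mean(0),loss='soft_l1',f_scale=2).x
    print(n,len(g),'gripmean',g.mean(0).round(1),'top n',len(top),top.mean(0).round(1),'rect',np.round(rect[0],1),np.round(rect[1],1),round(rect[2],1),'rim',len(x),s.round(1))
    d=np.array(rect[0])-s; print('  vec',d.round(1),np.hypot(*d),np.degrees(np.arctan2(d[1],d[0])))
# objects
for nm,lo,hi in [('stand',30,100)]:
    pass
E
```

```text
L 221 gripmean [658.1 -76.6 155. ] top n 176 [659.  -76.5 158.8] rect [659.1 -76.5] [28.5 10.1] 89.5 rim 586 [606.7 -75.2]
  vec [52.4 -1.3] 52.45124529554498 -1.4286329028983669
M 177 gripmean [ 551.6 -143.4  143.1] top n 122 [ 550.5 -144.4  148.9] rect [ 550.6 -144.9] [29.5  8.7] 89.9 rim 384 [ 525.3 -142.9]
  vec [25.2 -2. ] 25.313552272407993 -4.476228781049307
S 187 gripmean [526.6  32.3 131.8] top n 116 [525.5  33.8 138.6] rect [525.6  34.5] [28.3  9.2] 89.5 rim 120 [516.2  35. ]
  vec [ 9.4 -0.6] 9.452188332001818 -3.4310870807986693
```

Measurements match the given sizes and heights, with yaw about 0. Next, the stand from close by.

```bash
python3 - <<'E'
from h import *
import pickle
bot.move_to([510,335,330],down(0))
c=cam('wrist'); pickle.dump(c,open('w2.pkl','wb')); print(bot.read_state()['clock'],c['t'])
cv2.imwrite('pics/w2.png',cv2.resize(c['image'],(800,600)))
P=cloud(c); I=c['image'].astype(int)
Q=P.reshape(-1,3); B=I.reshape(-1,3)
w=(B[:,2]-B[:,0]>30)&(abs(Q[:,0]-530)<120)&(abs(Q[:,1]-335)<90)
t=Q[w&(Q[:,2]>98)&(Q[:,2]<114)]; print('top edge',len(t),cv2.minAreaRect(t[:,:2].astype(np.float32)),t[:,2].mean())
f=Q[w&(Q[:,2]>6)&(Q[:,2]<18)]; print('foot',len(f),cv2.minAreaRect(f[:,:2].astype(np.float32)))
h=Q[(Q[:,2]>128)&(Q[:,2]<180)&(abs(Q[:,0]-540)<100)&(abs(Q[:,1]-335)<40)]
print('hook',len(h))
for x in range(int(h[:,0].min()),int(h[:,0].max())+1,8):
    k=h[(h[:,0]>=x)&(h[:,0]<x+8)]
    if len(k): print(x,len(k),np.median(k,0).round(1),k.min(0).round(),k.max(0).round())
o=Q[(Q[:,2]>60)&(Q[:,1]>400)&(Q[:,1]<600)&(Q[:,0]>300)&(Q[:,0]<760)]; print('mug', np.percentile(o,[2,50,98],axis=0).round() if len(o) else 0)
E
```

```text
3.9333 [590.58665881 334.92461155 454.50139726]
top edge 959 ((572.1107177734375, 334.99359130859375), (16.07853126525879, 103.11378479003906), 4.7803497314453125) 108.18050044743183
foot 5324 ((524.563720703125, 331.0677490234375), (165.11643981933594, 115.96916198730469), 4.787754535675049)
hook 668
475 40 [480.3 327.3 160.9] [476. 322. 158.] [483. 332. 163.]
483 64 [486.1 328.3 153.1] [483. 324. 147.] [491. 332. 163.]
491 41 [494.4 328.3 148.4] [491. 325. 146.] [499. 332. 151.]
499 47 [503.2 329.4 147.5] [499. 326. 145.] [507. 333. 150.]
507 40 [510.9 330.1 147.3] [507. 326. 145.] [514. 334. 149.]
515 49 [519.1 330.7 147. ] [515. 327. 144.] [523. 334. 148.]
523 42 [527.4 331.9 146.8] [523. 328. 143.] [531. 335. 149.]
531 46 [534.6 331.9 146.1] [531. 328. 143.] [539. 335. 149.]
539 48 [542.7 333.1 146.1] [539. 330. 143.] [547. 337. 148.]
547 50 [550.6 333.1 145.8] [547. 330. 142.] [555. 338. 148.]
555 52 [559.4 334.2 145.5] [555. 331. 142.] [563. 338. 148.]
563 49 [567.2 335.3 144.9] [564. 331. 142.] [571. 339. 147.]
571 49 [574.8 335.3 143.6] [571. 332. 141.] [578. 339. 147.]
579 51 [582.3 336.4 139.2] [579. 332. 132.] [587. 340. 144.]
mug [[457. 400.  66.]
 [510. 407. 375.]
 [524. 539. 402.]]
```

View pics/w2.png

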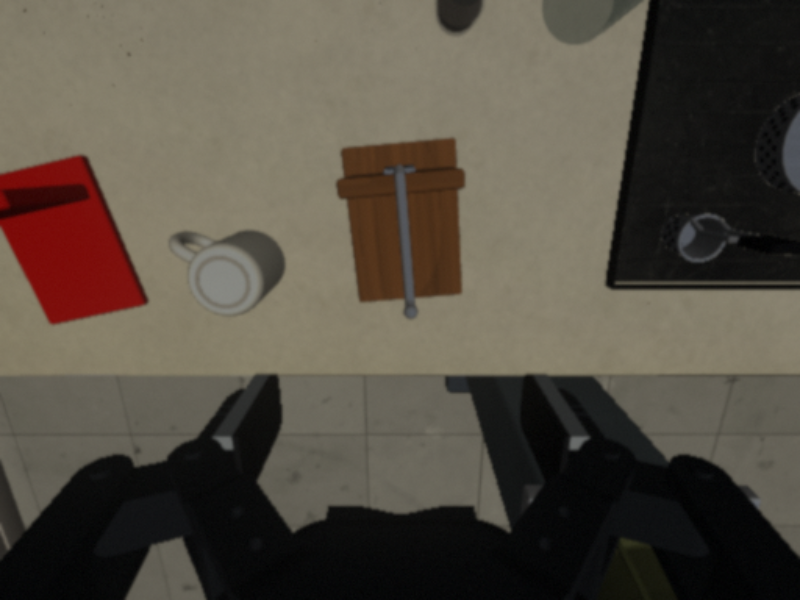

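The wooden stand is at (405,220), with its hook running from (400,170) to the ball at (410,312) and the mug at (222,283). The stand is yawed 4.8°. The hook point is about (557, 334, 145), and its predicted tip agrees with the measured ball. Now the large strainer.

```bash
cat >> h.py <<'E'
YH=0.0834; H=np.array([557.,333.8,145.]); EX=np.array([np.cos(YH),np.sin(YH),0])
UP=6
def hk(d,lift): return list(H+EX*d+[0,0,22+UP+lift])
def st(m):
    s=bot.read_state(); print(m,round(s['clock'],2),'w',round(s['grip_width'],1),'gf',round(s['grip_force'],1),'ft',np.round(s['ft_force'],1),np.round(s['ee_pos'],1))
def pick(x,y,z):
    bot.move_gripper(60)
    bot.move_to([x,y,z+110],down(0)); bot.servo_line([x,y,z+UP],speed=130)
    bot.move_gripper(10,110); st('gripped')
    bot.servo_line([x,y,z+UP+12],speed=40); st('lifted')
    bot.servo_line([x,y,z+170],speed=150)
def carry(d,lift):
    bot.move_to(hk(-150,150),down(YH)); bot.servo_line(hk(-150,lift),speed=150); st('pre')
E
python3 - <<'E'
from h import *
pick(659,-76.5,141)
carry(0,32)
c=cam('side'); cv2.imwrite('pics/s3.png',cv2.resize(c['image'][150:300,150:350],(800,600)))
E
```

```text
gripped 7.28 w 27.7 gf 108.7 ft [ 0.6 -1.   6.7] [659.5 -76.7 148.1]
lifted 7.73 w 27.7 gf 108.4 ft [-0.2 -0.6 -2.1] [659.  -76.5 159. ]
pre 11.55 w 27.7 gf 108.5 ft [ 0.1  0.4 -1.8] [407.9 321.4 205.9]
```

View pics/s3.png

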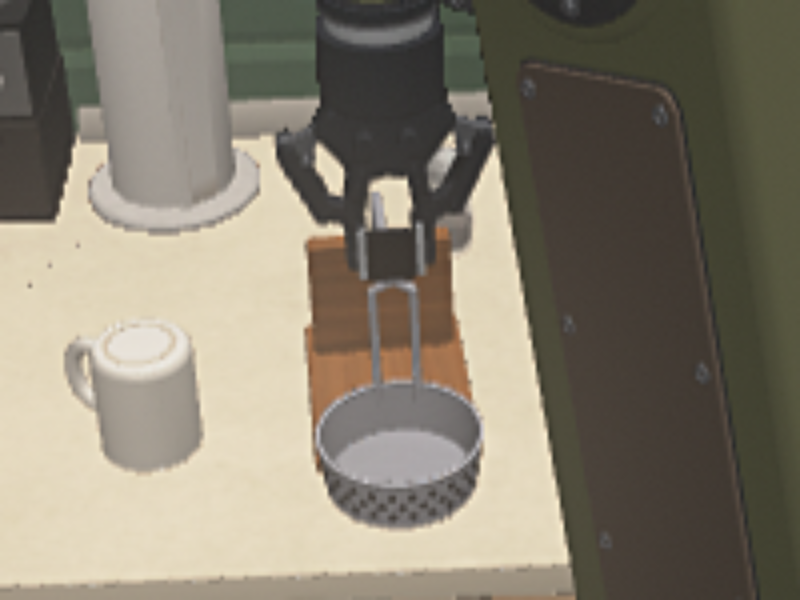

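The large strainer is held upright, with the grip at (390,255), and lined up with the hook and board behind it. Threading it on now.

```bash
cat >> h.py <<'E'
def thread(d,lift):
    r=bot.servo_line(hk(d,lift),speed=80,until_force=6); st(f'threaded stop={r}')
    return r
def lower(d):
    bot.servo_line(hk(d,8),speed=80); r=bot.servo_line(hk(d,-4),speed=12,until_force=3); st(f'lowered {r}')
E
python3 - <<'E'
from h import *
if not thread(0,32): lower(0)
c=cam('side'); cv2.imwrite('pics/s4.png',cv2.resize(c['image'][150:300,150:350],(800,600)))
E
```

```text
threaded stop=False 13.62 w 28.1 gf 108.5 ft [ 0.6  0.2 -0.9] [556.8 333.9 205.1]
lowered True 14.65 w 28.0 gf 109.5 ft [ 0.4 -0.4  5.1] [557.1 333.7 175.5]
```

View pics/s4.png

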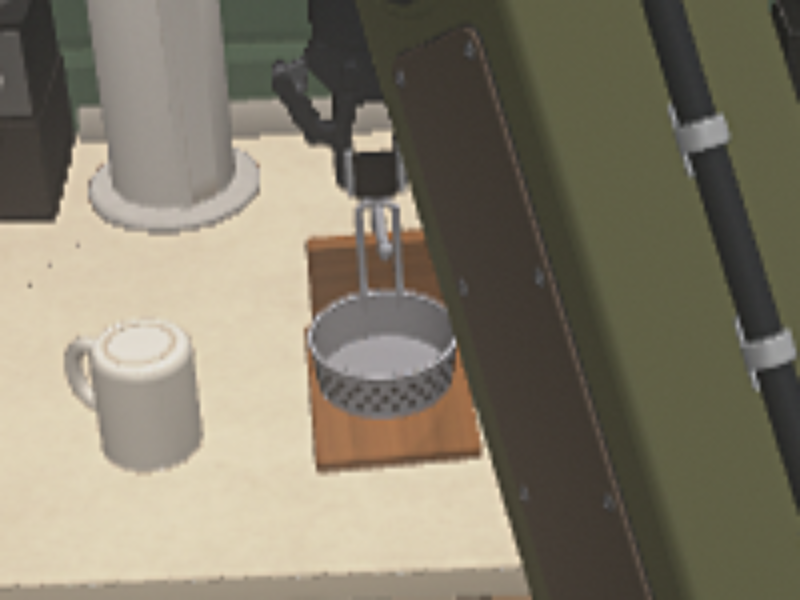

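The loop is over the rod (at (380,235)) and contact was made. I'll release, retreat, and measure from the wrist camera.

```bash
cat >> h.py <<'E'
def inhook(P): 
    d=P-H; return np.stack([d@EX,-d[...,0]*EX[1]+d[...,1]*EX[0],d[...,2]],-1)
def release(d):
    z=bot.read_state()['ee_pos'][2]
    bot.move_gripper(60); bot.dwell(.3)
    bot.servo_line(hk(d,60),speed=100); bot.move_to(hk(d-30,150),down(YH)); st('retreated')
def survey(name):
    c=cam('wrist'); L=inhook(cloud(c)); D=c['image'].max(2)
    cv2.imwrite(f'pics/{name}.png',cv2.resize(c['image'],(800,600)))
    g=L[(D<90)&(L[...,0]>-70)&(L[...,0]<25)&(abs(L[...,1])<25)&(L[...,2]>22)&(L[...,2]<50)]
    print('grips n',len(g),g.mean(0).round(1))
    t=g[g[:,2]>34]; h,e=np.histogram(t[:,0],bins=np.arange(-60,26,4)); print(dict(zip(e[:-1].tolist(),h.tolist())),np.percentile(t,[2,50,98],axis=0).round(1).tolist())
    r=L[(abs(L[...,0]+50)<70)&(abs(L[...,1])<62)&(L[...,2]>-88)&(L[...,2]<-30)&(D>60)]
    print('rim region',np.percentile(r,[2,50,98],axis=0).round(1).tolist())
E
python3 - <<'E'
from h import *
release(0); survey('w5')
E
```

```text
retreated 16.61 w 59.8 gf 0.0 ft [-0.1 -0.1 -0.5] [526.9 331.3 323.4]
grips n 403 [-5.1  0.5 37.8]
{-60: 0, -56: 0, -52: 0, -48: 0, -44: 0, -40: 0, -36: 0, -32: 0, -28: 0, -24: 0, -20: 0, -16: 2, -12: 89, -8: 119, -4: 106, 0: 0, 4: 0, 8: 0, 12: 0, 16: 0, 20: 0} [[-11.1, -13.6, 34.3], [-5.7, 0.3, 41.3], [-2.0, 14.5, 43.1]]
rim region [[-94.8, -51.3, -86.4], [9.7, 5.1, -37.2], [19.4, 50.4, -35.2]]
```

View pics/w5.png

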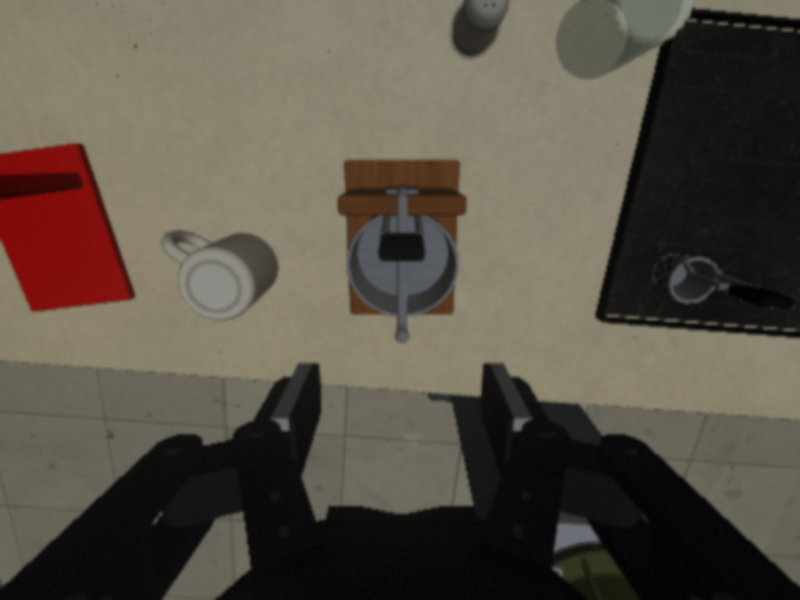

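The large strainer hangs well: its grip is at (402,246), leaning about 0.09 rad, with its back on the board. Next is the medium one.

```bash
python3 - <<'E'
from h import *
pick(550.6,-144.7,131)
carry(-23,48)
if not thread(-23,48):
    bot.servo_line(hk(-23,14),speed=60,until_force=8); lower(-23)
c=cam('scene'); cv2.imwrite('pics/s6.png',cv2.resize(c['image'][180:270,215:335],(800,600),interpolation=cv2.INTER_CUBIC))
E
```

```text
gripped 19.98 w 28.0 gf 108.4 ft [ 0.7 -1.3  5.9] [ 551.1 -144.9  138. ]
lifted 20.43 w 27.9 gf 108.4 ft [-0.1  0.1 -1.9] [ 550.6 -144.7  149.1]
pre 24.2 w 28.1 gf 108.4 ft [ 1.   1.  -1.7] [407.9 321.4 221.9]
threaded stop=False 25.94 w 27.9 gf 108.4 ft [-0.2 -0.3 -1.8] [533.8 332.  221.1]
lowered True 27.22 w 28.1 gf 110.2 ft [1.1 0.2 3.7] [534.2 331.9 180.5]
```

View pics/s6.png

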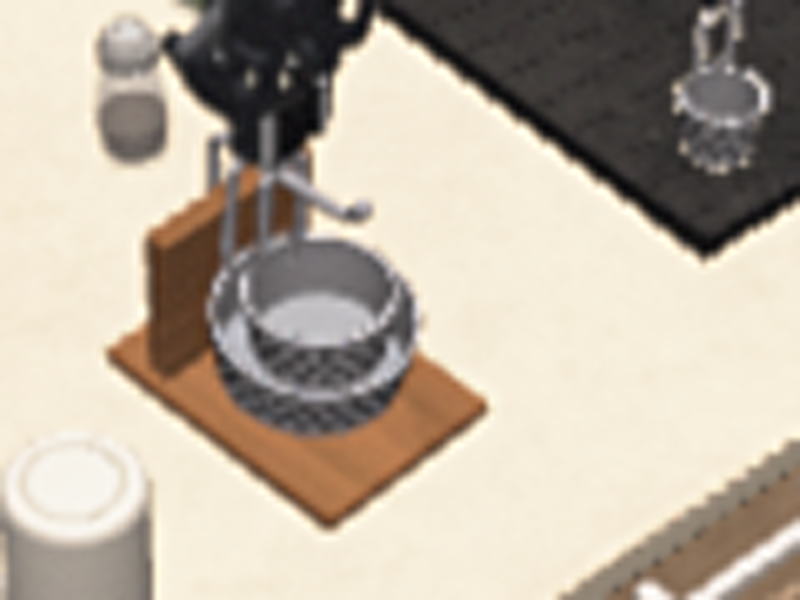

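The medium cup sits inside the large one at (320,310). Contact came about 4 mm early, so I'll press on gently and see.

```bash
python3 - <<'E'
from h import *
for k in range(3):
    z=bot.read_state()['ee_pos'][2]; p=hk(-23,0); p[2]=max(z-2,175.5)
    r=bot.servo_line(p,speed=8,until_force=6); st(r)
    if r: break
c=cam('wrist'); L=inhook(cloud(c)); D=c['image'].max(2)
g=L[(abs(L[...,1])<60)&(L[...,0]>-110)&(L[...,0]<20)&(L[...,2]<60)&(L[...,2]>-120)]
# profile along hook mid-plane strips
for a,b in [(-3,3)]+[(s*30-4,s*30+4) for s in(1,-1)]:
    k=g[(g[:,1]>a)&(g[:,1]<b)]
    for x in range(-110,20,8):
        q=k[(k[:,0]>=x)&(k[:,0]<x+8)]
        if len(q): print(a,x,len(q),q[:,2].min().round(),q[:,2].max().round())
E
```

```text
False 27.6 w 27.9 gf 110.0 ft [ 0.7 -0.   3. ] [534.1 331.9 178.2]
True 27.93 w 27.8 gf 111.2 ft [ 0.2 -0.1  4.8] [534.2 331.9 176.6]
-3 -86 10 16.0 17.0
-3 -78 179 6.0 18.0
-3 -70 124 2.0 8.0
-3 -62 57 1.0 5.0
-3 -30 101 41.0 44.0
-3 -22 247 28.0 44.0
-3 -14 102 39.0 43.0
-3 -6 509 -2.0 43.0
-3 2 125 -1.0 2.0
-3 10 133 -2.0 2.0
-3 18 35 -3.0 0.0
26 -70 11 -96.0 -86.0
26 -62 64 -100.0 -77.0
26 -54 60 -100.0 -86.0
26 -46 59 -116.0 -71.0
26 -38 55 -116.0 -61.0
26 -30 98 -116.0 -61.0
26 -22 240 -115.0 60.0
26 -14 67 -113.0 60.0
26 -6 30 -88.0 -73.0
26 2 22 -38.0 -36.0
26 10 119 -38.0 -35.0
26 18 26 -38.0 -35.0
-34 -70 10 -99.0 -85.0
-34 -62 77 -100.0 -65.0
-34 -54 77 -100.0 -73.0
-34 -46 69 -114.0 -63.0
-34 -38 67 -116.0 -61.0
-34 -30 91 -115.0 -60.0
-34 -22 179 -114.0 60.0
-34 -14 32 -113.0 60.0
-34 -6 33 -86.0 -73.0
-34 2 23 -38.0 -36.0
-34 10 120 -38.0 -35.0
-34 18 28 -37.0 -36.0
```

The medium is at rest height and its grip top is level with the large one's. Releasing.

```bash
python3 - <<'E'
from h import *
release(-23); survey('w7')
c=cam('scene'); s=cv2.resize(c['image'][180:270,215:335],(533,400),interpolation=cv2.INTER_CUBIC)
w=cv2.imread('pics/w7.png')[130:380,260:530]; w=cv2.resize(w,(267,400)) if 0 else w
w=cv2.resize(w,(int(w.shape[1]*400/w.shape[0]),400))[:, :260]
cv2.imwrite('pics/s7.png',np.hstack([s,w]))
E
```

```text
retreated 29.87 w 60.1 gf 0.0 ft [-0.3 -0.3 -1. ] [504.  329.4 323.1]
grips n 827 [-16.5   0.6  38.2]
{-60: 0, -56: 0, -52: 0, -48: 0, -44: 0, -40: 0, -36: 58, -32: 119, -28: 145, -24: 1, -20: 0, -16: 0, -12: 64, -8: 141, -4: 120, 0: 0, 4: 0, 8: 0, 12: 0, 16: 0, 20: 0} [[-33.8, -13.3, 35.2], [-10.1, 0.3, 41.6], [-0.9, 14.9, 43.6]]
rim region [[-94.1, -50.8, -86.1], [-7.0, 7.3, -64.4], [19.1, 50.1, -35.2]]
```

View pics/s7.png

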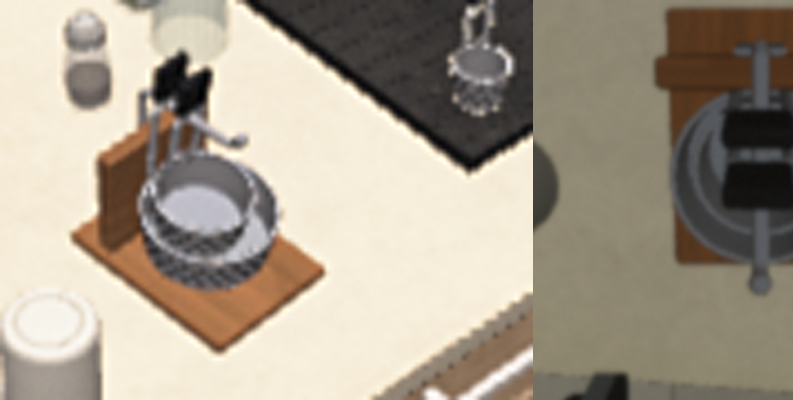

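Both hang nested, each leaning about 0.1–0.16 rad. For the small one I'll grip 4 mm forward on its block so the pads clear the neighbour, and lean it 0.12 rad as it goes down so its cup drops into the middle one.

```bash
cat >> h.py <<'E'
EY=np.array([-EX[1],EX[0],0])
def ts(d,lift,t=0.,off=np.array([-4,0,28.])):
    loop=H+EX*d+[0,0,-d*3/64+lift]
    r=R.from_rotvec(-t*EY); v=EX*off[0]+np.array([0,0,off[2]])
    q=down(YH); q=(r*R.from_quat([q[1],q[2],q[3],q[0]])).as_quat()
    return list(loop+r.apply(v)),[q[3],q[0],q[1],q[2]]
E
python3 - <<'E'
from h import *
pick(525.5-4,34.2,121)
p,q=ts(-160,150); bot.move_to(p,q)
p,q=ts(-160,42); bot.servo_line(p,speed=150); st('pre')
p,q=ts(-40,42); r=bot.servo_line(p,speed=70,until_force=5); st(f'thread {r}')
if not r:
    for a in [(-39,22,.12,40,6),(-38,8,.12,40,6),(-38,3,.12,12,4)]:
        p,q=ts(*a[:3]); r=bot.servo_line(p,q,speed=a[3],until_force=a[4]); st(f'{a} {r}')
        if r: break
c=cam('scene'); cv2.imwrite('pics/s8.png',cv2.resize(c['image'][180:270,215:335],(800,600),interpolation=cv2.INTER_CUBIC))
E
```

```text
gripped 32.71 w 28.2 gf 108.3 ft [0.7 0.8 6.7] [522.1  34.2 128. ]
lifted 33.16 w 28.0 gf 108.4 ft [-1.  -0.5 -1.1] [521.5  34.2 139.1]
pre 36.39 w 27.9 gf 108.4 ft [ 0.9  0.  -1.1] [394.  320.1 223.4]
thread False 38.26 w 28.1 gf 108.4 ft [-0.8 -0.2 -0.8] [512.9 330.2 217. ]
(-39, 22, 0.12, 40, 6) True 38.58 w 28.0 gf 109.1 ft [-0.4 -0.3  3.8] [512.6 330.2 210.3]
```

View pics/s8.png

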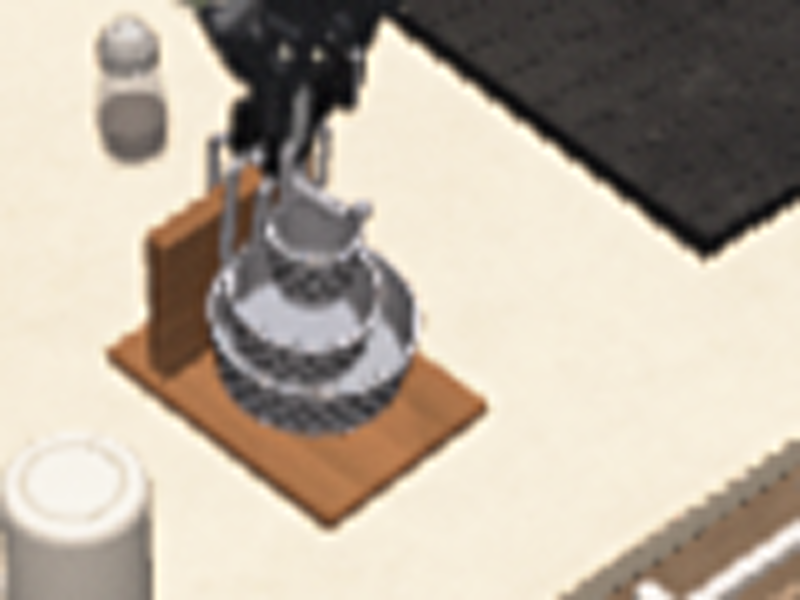

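The small block's bottom edge touched the middle block's top (210 mm against the predicted 187 mm block top, consistent). I'll back up, go further forward, tilt first, then lower.

```bash
python3 - <<'E'
from h import *
for a in [(-41,41,0,40,None),(-47,41,0,40,None),(-47,36,.13,40,5),(-44,18,.13,40,5),(-43,8,.13,40,5),(-42.5,2.5,.13,12,4)]:
    p,q=ts(*a[:3]); r=bot.servo_line(p,q,speed=a[3],until_force=a[4]); st(f'{a} {r}')
    if r: break
E
```

```text
(-41, 41, 0, 40, None) False 38.93 w 27.8 gf 108.4 ft [-0.6 -0.3 -1.4] [512.3 330.  215.6]
(-47, 41, 0, 40, None) False 39.23 w 28.4 gf 108.4 ft [-0.9  0.7 -1.6] [505.8 329.6 216.2]
(-47, 36, 0.13, 40, 5) True 39.49 w 27.6 gf 108.5 ft [-1.   0.1 -0. ] [502.1 329.2 208.8]
```

```bash
python3 - <<'E'
from h import *
bot.dwell(.2); st('steady')
for a in [(-47,34,.13,15,7),(-44,18,.13,30,5),(-43,8,.13,30,5),(-42.5,2.5,.13,12,4)]:
    p,q=ts(*a[:3]); r=bot.servo_line(p,q,speed=a[3],until_force=a[4]); st(f'{a} {r}')
    if r: break
E
```

```text
steady 39.69 w 28.0 gf 108.5 ft [ 0.2  0.7 -0.9] [502.6 329.1 208.9]
(-47, 34, 0.13, 15, 7) False 39.94 w 27.9 gf 108.5 ft [-1.3  0.4 -1.2] [502.7 329.2 208.3]
(-44, 18, 0.13, 30, 5) False 40.64 w 28.3 gf 108.5 ft [-0.5 -0.2 -1.5] [505.6 329.5 192.4]
(-43, 8, 0.13, 30, 5) False 41.12 w 27.8 gf 108.5 ft [ 0.2  0.6 -1. ] [506.6 329.6 182.1]
(-42.5, 2.5, 0.13, 12, 4) True 41.62 w 28.1 gf 108.8 ft [-0.4 -0.5  4.4] [507.1 329.6 176.6]
```

```bash
python3 - <<'E'
from h import *
bot.move_gripper(60); bot.dwell(.3)
p,q=ts(-42.5,70,.13); bot.servo_line(p,speed=100)
bot.move_to(hk(-60,160),down(YH)); bot.dwell(.3); st('up'); survey('w9')
c=cam('scene'); s=cv2.resize(c['image'][180:270,215:335],(533,400),interpolation=cv2.INTER_CUBIC)
w=cv2.imread('pics/w9.png')[120:320,320:490]; w=cv2.resize(w,(260,int(w.shape[0]*260/w.shape[1])))[:400]
cv2.imwrite('pics/s9.png',np.hstack([s,cv2.copyMakeBorder(w,0,400-w.shape[0],0,0,cv2.BORDER_CONSTANT)]))
E
```

```text
up 43.92 w 60.0 gf 0.0 ft [-1.  -0.6  0.5] [497.1 328.8 332.1]
grips n 1187 [-26.1   0.4  38.7]
{-60: 0, -56: 1, -52: 62, -48: 112, -44: 131, -40: 0, -36: 79, -32: 120, -28: 128, -24: 0, -20: 0, -16: 0, -12: 84, -8: 118, -4: 114, 0: 0, 4: 0, 8: 0, 12: 0, 16: 0, 20: 0} [[-50.1, -13.5, 35.0], [-28.7, 0.1, 41.8], [-1.1, 14.5, 44.3]]
rim region [[-94.2, -50.9, -85.9], [-4.2, 5.8, -52.6], [19.8, 49.8, -35.1]]
```

View pics/s9.png

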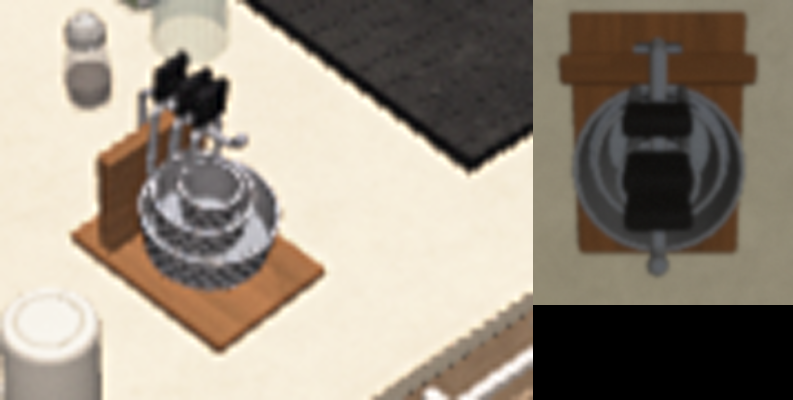

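All three hang nested in the right order. Their grips are about 6, 30 and 47 mm forward of the hook point, all at the same height, and the robot is clear. Handing in.

```bash
python3 -c "
from rig import bot
print(bot.finish_job())"
```

```text
the job is handed in; nothing more can be done
None
```

All three strainers hang nested on the wooden stand's hook, large to small from the board outwards, and I handed the job in at about 44 s; the interface returned no verdict.

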